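Switch on the induction hob and slide the saucepan's zone up to boost

TASK

Switch the double induction hob on by resting the shut fingertips lightly on its round power key for about a second. Then turn the zone under the steel saucepan up to boost on that zone's own touch slider, the one straight in front of the pan: put the fingertips on the mark at the low end of its row (the shortest mark) and slide them lightly along the marks, in contact all the way, to the tallest mark at the other end, and finish there with the fingertips still resting lightly on it, because boost needs the finger held. Leave the other slider untouched, and leave the two pans, the pepper mill and the spatula where they are.

Things in the scene. Friction and masses are not known exactly. Their poses are not given: they have to be found in the camera images.
- hob: Double induction hob, 360 mm (x) by 560 mm (y): black glass top 62 mm above the worktop, on rubber feet: gives 1 mm per 12 N from above, otherwise fixed. Origin on the worktop under its centre; x to its back, y to its left, z up. Zones 180 mm across centred at x 45 mm, y +140 (left) and -140 mm (right), a pan on each. Controls along x = -140 mm: left slider, power key (y = 0), right slider.
- power_key: Round touch key, 28 mm diameter, dark grey with a white ring and dash, 2 mm proud of the hob's glass (top 64 mm above the worktop). It does not move; it senses a touch of over 0.2 N kept up for half a second. Origin: on its axis at glass level, 2 mm below its top; axes as the hob's.
- slider_left: Left zone's touch slider: fixed dark grey bar, 174 mm (y) by 26 mm (x), 2 mm proud of the glass (top 64 mm above the worktop), with 11 cross marks 15 mm apart growing from 4 mm (low end, +y) to 20 mm (high end, -y, red-orange; the rest white). Senses touch over 0.2 N, placed at the TCP's y: keep the tool nearly upright. Origin: its middle at glass level, 2 mm below its top; axes as the hob's.
- slider_right: Touch slider of the right zone, the same as the left one, low end likewise towards +y (the user's left).
- slider_left_low (a point): Lowest (shortest) mark of the left slider, on the bar's top face, 75 mm from its middle towards +y.
- slider_left_high (a point): Highest (tallest, red-orange) mark of the left slider, on its top face, 75 mm from its middle towards -y.
- slider_right_low (a point): Lowest (shortest) mark of the right slider, on the bar's top face, 75 mm from its middle towards +y.
- slider_right_high (a point): Highest (tallest, red-orange) mark of the right slider, on its top face, 75 mm from its middle towards -y.
- saucepan: Steel saucepan, 164 mm across and 85 mm high, open, loose, about 0.75 kg, with a black handle along its +x that reaches 240 mm from its axis, 80 mm above its base. It stands on the left or the right zone. Origin: centre of its underside, z up.
- frying_pan: Red frying pan, 220 mm across and 45 mm high, loose, about 0.75 kg, with a black handle along its +x that reaches 285 mm from its axis. It stands on the other zone. Origin: centre of its underside.
- pepper_mill: Dark wooden pepper mill, 54 mm across and 143 mm high, loose, standing on the worktop to the right of the hob. Origin: centre of its underside.
- spatula: Spatula with a wooden handle, loose, lying on the worktop to the left of the hob, handle towards its -x. Origin: on its underside.

How it is judged:
On the way, in this order (a step that is already met when the one before it is completed fails the run):
1. the fingertips rest on the power key for half a second (contact force between the fingers and power_key above 0.2 N), for 0.5 s.
2. the fingertips touch the low end of the slider in front of the saucepan (((y of saucepan in the frame of hob above 0 m and contact force between the fingers and slider_left above 0.2 N and y of the grasp point in the frame of slider_left between 0.055 and 0.097 m) or (y of saucepan in the frame of hob below 0 m and contact force between the fingers and slider_right above 0.2 N and y of the grasp point in the frame of slider_right between 0.055 and 0.097 m))), for 0.05 s.
3. in contact, they slide along the slider's lower third (((y of saucepan in the frame of hob above 0 m and contact force between the fingers and slider_left above 0.2 N and y of the grasp point in the frame of slider_left between 0.018 and 0.05 m) or (y of saucepan in the frame of hob below 0 m and contact force between the fingers and slider_right above 0.2 N and y of the grasp point in the frame of slider_right between 0.018 and 0.05 m))), for 0.05 s.
4. in contact, they pass its middle (((y of saucepan in the frame of hob above 0 m and contact force between the fingers and slider_left above 0.2 N and y of the grasp point in the frame of slider_left between -0.016 and 0.016 m) or (y of saucepan in the frame of hob below 0 m and contact force between the fingers and slider_right above 0.2 N and y of the grasp point in the frame of slider_right between -0.016 and 0.016 m))), for 0.05 s.
5. in contact, they slide along its upper third (((y of saucepan in the frame of hob above 0 m and contact force between the fingers and slider_left above 0.2 N and y of the grasp point in the frame of slider_left between -0.05 and -0.018 m) or (y of saucepan in the frame of hob below 0 m and contact force between the fingers and slider_right above 0.2 N and y of the grasp point in the frame of slider_right between -0.05 and -0.018 m))), for 0.05 s.
6. in contact, they reach the tallest mark and rest there (((y of saucepan in the frame of hob above 0 m and contact force between the fingers and slider_left above 0.2 N and y of the grasp point in the frame of slider_left between -0.097 and -0.057 m) or (y of saucepan in the frame of hob below 0 m and contact force between the fingers and slider_right above 0.2 N and y of the grasp point in the frame of slider_right between -0.097 and -0.057 m))), for 0.3 s.
At the end, for the whole second after the job is handed in: The fingertips rest on the saucepan's own slider with more than 0.2 N and less than 20 N, the TCP within about 20 mm along the slider of its tallest mark, and both pans, the pepper mill and the spatula are within 20 mm of where they started (((y of saucepan in the frame of hob above 0 m and contact force between the fingers and slider_left between 0.2 and 20 N and y of the grasp point in the frame of slider_left between -0.097 and -0.057 m) or (y of saucepan in the frame of hob below 0 m and contact force between the fingers and slider_right between 0.2 and 20 N and y of the grasp point in the frame of slider_right between -0.097 and -0.057 m)) and distance of each of saucepan, frying_pan, pepper_mill, spatula from where it was at the start of the episode below 0.02 m); the arm keeps its last pose, push and grip.
It fails at once if the slider of the other zone is touched ((y of saucepan in the frame of hob above 0 m and contact force between anything else and slider_right above 0.2 N) or (y of saucepan in the frame of hob below 0 m and contact force between anything else and slider_left above 0.2 N)).
It fails at once if the hob is pressed hard (over 30 N) instead of lightly (contact force between any of the fingers, the arm and hob above 30 N).
It fails at once if a pan, the pepper mill or the spatula is pushed, lifted or carried (moved over 20 mm) (distance of any of saucepan, frying_pan, pepper_mill, spatula from where it was at the start of the episode above 0.02 m).
It also fails if it takes over 42 s, if anything falls off the work surface, if the arm or the gripper's body presses on something with over 40 N, if the wrist force passes 120 N, or if a joint passes its speed limit or range.

ROBOT

A 6-joint arm with a two-finger parallel gripper is mounted at the origin on the work surface. World frame = base frame: x ahead of the robot, y to its left, z up, the work surface at z = 0. Lengths are in m, angles in rad, forces in N, time in s.
With the tool pointing down it reaches from about 0.35 to 0.775 m from the base axis. Payload 7.3 kg.
Tool frame: the origin (TCP) lies between the finger pads, 19 mm behind the fingertips; this is the grasp point; z points along the fingers, y is the line along which they close (so a half turn about z gives the same grasp; the last joint's range is limited). The gripper opens to 92 mm and grips with 3 to 60 N. Pads are 19 mm wide; open, the fingers measure 130 mm over their backs; the gripper's body (75 mm by 190 mm) begins 47 mm behind the grasp point.
Start: joints at [0.975, 0.342, 1.524, -0, 1.275, -0.146], TCP at [0.228, 0.473, 0.246] pointing down, gripper open.
Joint ranges: [-2.53, 2.53], [-0.77, 2.02], [0.04, 2.7], [-1, 4.14], [0.28, 2.66], [-3.11, 3.11]. Speed limits (rad/s): [2.57, 2.57, 3.14, 3.14, 3.14, 3.14].

INTERFACE

Orientations are given as [roll, pitch, yaw] about the fixed x, y, z axes, in that order (R = Rz(yaw) Ry(pitch) Rx(roll)).
In Python, from cell import observe, read_camera, calibration, hand_in gives the robot as it stands.
- The arm moves only by the tool send_rows, never from a script. Its argument "targets" is a list of rows, each a list of 5 numbers: the opening, from 0 (shut) to 1 (fully open), then the shift along the world's x, y, z in m, then the turn about the world's z in rad. A call has 1 to 5 rows; each row shifts and turns the commanded pose from where the row before left it; what a row does not reach is not made up. A row lasts 1/10 s, in which the tool goes at most 50 mm and 8.59 degrees, less where a joint would pass 70% of its speed; a pose out of reach is approached as far as the arm can. A call is refused whole if a number of a shift passes 0.05 or a number of a turn 0.15, either way. A call with a gripper value outside its range is refused whole. The fingers move at their own pace and stop on an object; "grip_force" is the grip in N (left out, the last holds). Time passes only in rows, so rows that do not move let the fingers close. It gives the time, the measured TCP pose, the force, the opening and the grip force at its end, in the units of the state.
- observe(): the state, without advancing time (a new reading comes with each control period).
- read_camera(name): name is "scene" or "top" or "wrist"; returns (picture, depth): 420x560x3 uint8, red, green, blue; 420x560 float32, m along the optical axis (not along the pixel's ray), 0 where there is no reading.
- calibration(name): a dict with "intrinsics" (3x3 intrinsics, pixels), "world_to_cam" (4x4, takes a point from world to camera coordinates); the wrist camera has in their place "hand_eye" (4x4, takes a point from camera to tool coordinates, whose origin is the TCP and whose axes are the flange's). Camera axes: x right, y up, looking along -z (the intrinsics and any distortion apply to the point x, -y, -z); pixel columns grow to the right and rows downward; lengths in m; the calibration is good to about 2 mm. The wrist camera is an equidistant fisheye: a pixel r from the principal point sees the ray r / f radians off the axis. A picture is of the moment at which its call begins: read the wrist's pose just before it. calibration takes no time and is no camera call.
- hand_in(): hands the job in; it is judged then, once.
The state is a dict: "time": time; "qpos": joint angles; "qvel": joint speeds; "joint_efforts": joint torques, N m; "tool_pos": TCP position; "tool_rot": TCP orientation; "contact_force": force on the tool from outside, world axes, zero at the start; "torque": the same for the moment, N m; "opening": finger opening in m; "grip_force": force on a finger pad.
Only numpy, scipy, OpenCV 4.12 (cv2) and the standard library are available. Lean on these libraries where they do the work, as an engineer would, in place of code of your own. Each camera call takes 0.05 s, during which the arm holds its last target. There are 200 camera calls.

## Working session

There is one attempt and no reset: what is moved stays moved. The work goes in short steps, Python scripts to look and compute and a tool call to move; the robot and the scene stay as the last step left them, time stands still between calls to the robot, and variables do not carry over. Pictures are saved under pics/ and viewed, at most 10 in all, crops included, and the job is handed in when it is done.

Besides the shell and the picture viewer there is one more tool, called after ">>>" in YAML: its name, and indented under it one key for each argument. send_rows: Moves the arm, as the interface text tells. Its arguments: {"type":"object","properties":{"targets":{"type":"array","items":{"type":"array","items":{"type":"number"}}},"grip_force":{"type":"number"}},"required":["targets"]}

```bash
mkdir -p pics; python3 - <<'E'
from cell import *
import cv2,numpy as np
s=observe();print({k:np.round(v,3).tolist() for k,v in s.items()})
for n in("top","scene"):
    p,d=read_camera(n);cv2.imwrite(f"pics/{n}.png",p[:,:,::-1]);np.save(f"pics/{n}_d.npy",d)
    c=calibration(n);print(n,{k:np.round(v,3).tolist() for k,v in c.items()})
E
```

```text
{'time': 0.0, 'qpos': [0.975, 0.343, 1.525, -0.0, 1.275, -0.146], 'qvel': [-0.001, -0.0, 0.001, 0.001, 0.001, -0.001], 'joint_efforts': [-0.002, -43.123, -24.423, 0.072, 0.056, -0.0], 'tool_pos': [0.228, 0.472, 0.245], 'tool_rot': [-3.14, -0.0, 2.692], 'contact_force': [-0.684, -0.7, -0.474], 'torque': [-0.052, -0.012, 0.013], 'grip_force': 0.0, 'opening': 0.092}
top {'intrinsics': [[525.775, 0.0, 275.599], [0.0, 525.775, 217.738], [0.0, 0.0, 1.0]], 'world_to_cam': [[-0.018, -1.0, 0.012, -0.008], [0.995, -0.017, 0.094, -0.59], [-0.094, 0.014, 0.995, -1.922], [0.0, 0.0, 0.0, 1.0]]}
scene {'intrinsics': [[447.89, 0.0, 276.338], [0.0, 447.89, 207.697], [0.0, 0.0, 1.0]], 'world_to_cam': [[-0.872, 0.49, 0.009, 0.509], [-0.379, -0.687, 0.62, 0.181], [0.31, 0.537, 0.784, -1.815], [0.0, 0.0, 0.0, 1.0]]}
```

View pics/top.png

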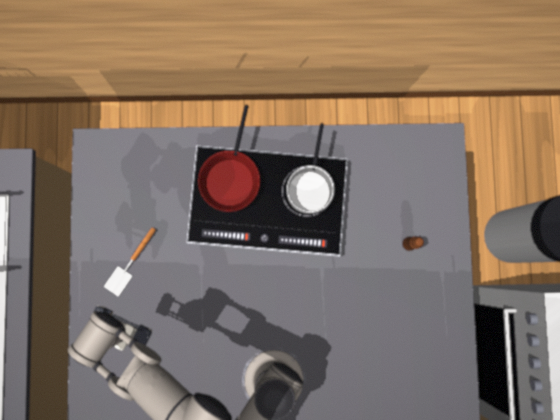

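View pics/scene.png

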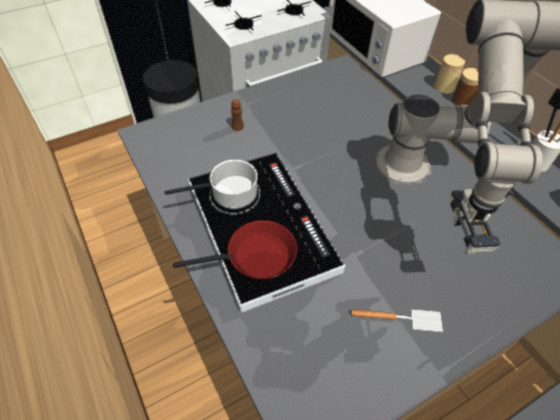

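The saucepan is on the right zone, so I need the right slider (top view about (280,239)–(325,243)). The power key is near (264,238). I'll enlarge that area.

```bash
python3 - <<'E'
import cv2
p=cv2.imread("pics/top.png")[215:265,180:350]
cv2.imwrite("pics/crop.png",cv2.resize(p,None,fx=4.7,fy=4.7,interpolation=cv2.INTER_CUBIC))
p=cv2.imread("pics/scene.png")[150:270,250:340]
cv2.imwrite("pics/crop2.png",cv2.resize(p,None,fx=5,fy=5,interpolation=cv2.INTER_CUBIC))
E
```

```text
(no output)
```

View pics/crop.png

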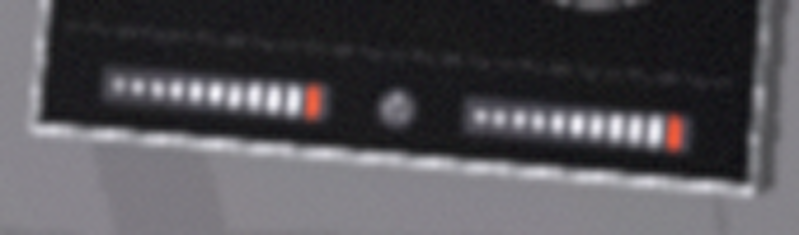

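View pics/crop2.png

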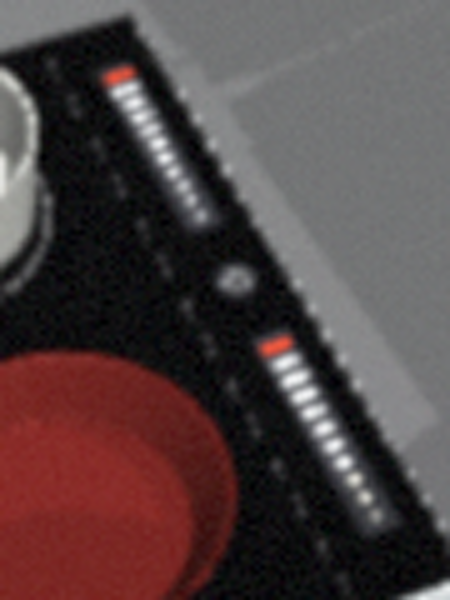

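Top crop: key (397,109), right low mark (480,117), right high mark (674,133), left low (118,85), left high (314,102). Scene crop: key (236,281), right low (204,217), right high (119,75), left high (277,345), left low (377,517).

```bash
python3 - <<'E'
from cell import *
import numpy as np
P={"top":(np.array([(397,109),(480,117),(674,133),(118,85),(314,102)])/4.7+[179.6,214.6],),
"scene":(np.array([(236,281),(204,217),(119,75),(377,517),(277,345)])/5+[249.6,149.6],)}
for n,(uv,) in P.items():
    c=calibration(n);K=np.array(c["intrinsics"]);T=np.array(c["world_to_cam"]);R,t=T[:3,:3],T[:3,3];o=-R.T@t
    W=[]
    for u,v in uv:
        r=np.linalg.inv(K)@[u,v,1];w=R.T@(r*[1,-1,-1]);W.append(o+w*(.064-o[2])/w[2])
    W=np.array(W);d=W[3]-W[2];print(n,W.round(4).tolist(),"yaw",np.arctan2(-d[0],d[1]),np.linalg.norm(W[1]-W[2]),np.linalg.norm(d))
    dd=np.load(f"pics/{n}_d.npy");print([ (round(float(dd[int(v),int(u)]),3)) for u,v in uv],[ -(R@w+t)[2].round(3) for w in W])
E
```

```text
top [[0.5137, 0.0252, 0.064], [0.5064, -0.0387, 0.064], [0.4914, -0.1882, 0.064], [0.536, 0.24, 0.064], [0.5202, 0.0891, 0.064]] yaw -0.10389797648723659 0.15025768200940942 0.4305032848201237
[1.912, 1.909, 1.908, 1.902, 1.903] [np.float64(1.906), np.float64(1.907), np.float64(1.907), np.float64(1.906), np.float64(1.906)]
scene [[0.5167, 0.027, 0.064], [0.5065, -0.0353, 0.064], [0.4914, -0.1894, 0.064], [0.5376, 0.2417, 0.064], [0.521, 0.0896, 0.064]] yaw -0.10692841038084605 0.1549229906723772 0.4335810600808051
[1.59, 1.627, 1.708, 1.47, 1.554] [np.float64(1.59), np.float64(1.627), np.float64(1.715), np.float64(1.469), np.float64(1.555)]
```

>>> send_rows:
  targets:
    - [0,0.026,-0.04,0,0.03]
    - [0,0.026,-0.04,0,0.03]
    - [0,0.026,-0.04,0,0.03]
    - [0,0.026,-0.04,0,0.03]
    - [0,0.026,-0.04,0,0.03]
  grip_force: 10

```text
time: 0.6
tool_pos: [0.3587, 0.2711, 0.2454]
tool_rot: [-3.141, -0.0, 2.843]
contact_force: [0.7, -0.2, 0.2]
opening: 0.056
grip_force: 0.0
```

>>> send_rows:
  targets:
    - [0,0.026,-0.04,0,0.03]
    - [0,0.026,-0.04,0,0.03]
    - [0,0.026,-0.04,0,0.03]
    - [0,0.026,-0.04,0,0.03]
    - [0,0.026,-0.04,0,0.03]

```text
time: 1.1
tool_pos: [0.4888, 0.0709, 0.2454]
tool_rot: [3.141, -0.0, 2.993]
contact_force: [0.5, 0.1, -0.5]
opening: 0.0162
grip_force: 0.0
```

>>> send_rows:
  targets:
    - [0,0.026,-0.04,0,0.04]
    - [0,0,0,0,0]
    - [0,0,0,0,0]

```text
time: 1.4
tool_pos: [0.5141, 0.0321, 0.2448]
tool_rot: [3.141, -0.002, 3.029]
contact_force: [0.0, 0.6, -0.6]
opening: 0.0013
grip_force: 0.0
```

>>> send_rows:
  targets:
    - [0,0.001,-0.006,-0.03,0]
    - [0,0,0,-0.04,0]
    - [0,0,0,-0.04,0]
    - [0,0,0,-0.03,0]
    - [0,0,0,0,0]

```text
time: 1.9
tool_pos: [0.5117, 0.0286, 0.1021]
tool_rot: [3.141, -0.009, 3.033]
contact_force: [-0.2, 0.4, 0.1]
opening: 0.0001
grip_force: 0.0
```

```bash
python3 - <<'E'
from cell import *
import cv2,numpy as np
s=observe();print(s["tool_pos"],s["contact_force"])
p,d=read_camera("scene");a=cv2.resize(p[150:270,230:350,::-1],(590,590),interpolation=cv2.INTER_CUBIC)
cv2.imwrite("pics/s2.png",a)
E
```

```text
[0.51174079 0.02859718 0.1021457 ] [-0.2143923   0.44555262  0.13155114]
```

View pics/s2.png

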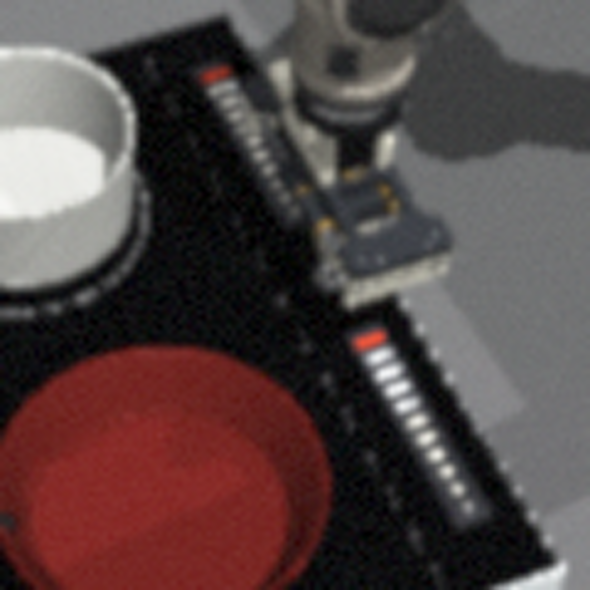

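The gripper is above the key, clear of both pans, with its long side parallel to the sliders. Next I descend gently.

>>> send_rows:
  targets:
    - [0,0.002,-0.002,-0.01,0]
    - [0,0,0,-0.003,0]
    - [0,0,0,0,0]
    - [0,0,0,0,0]

```text
time: 2.35
tool_pos: [0.5176, 0.0248, 0.0933]
tool_rot: [3.141, 0.001, 3.032]
contact_force: [0.0, 0.5, 0.3]
opening: 0.0006
grip_force: 0.0
```

>>> send_rows:
  targets:
    - [0,-0.002,0.001,-0.004,0]
    - [0,0,0,-0.003,0]
    - [0,0,0,-0.001,0]
    - [0,0,0,0,0]

```text
time: 2.75
tool_pos: [0.5151, 0.0258, 0.0843]
tool_rot: [3.141, -0.0, 3.032]
contact_force: [0.6, 0.2, -0.5]
opening: 0.0004
grip_force: 0.0
```

>>> send_rows:
  targets:
    - [0,0,0,-0.001,0]
    - [0,0,0,0,0]
    - [0,0,0,0,0]

```text
time: 3.05
tool_pos: [0.5153, 0.0258, 0.0836]
tool_rot: [3.141, 0.0, 3.032]
contact_force: [0.4, 1.0, -0.4]
opening: 0.0008
grip_force: 0.0
```

>>> send_rows:
  targets:
    - [0,0,0,-0.001,0]
    - [0,0,0,0,0]
    - [0,0,0,0,0]

```text
time: 3.35
tool_pos: [0.5154, 0.0258, 0.0827]
tool_rot: [3.142, 0.0, 3.032]
contact_force: [-0.2, -0.2, 2.7]
opening: 0.0005
grip_force: 0.9
```

>>> send_rows:
  targets:
    - [0,0,0,-0.0005,0]
    - [0,0,0,0,0]
    - [0,0,0,0,0]
    - [0,0,0,0,0]
    - [0,0,0,0,0]

```text
time: 3.85
tool_pos: [0.5154, 0.0258, 0.0824]
tool_rot: [3.142, 0.001, 3.032]
contact_force: [-1.3, 0.5, 5.4]
opening: 0.0005
grip_force: 2.6
```

>>> send_rows:
  targets:
    - [0,0,0,0,0]
    - [0,0,0,0,0]
    - [0,0,0,0,0]
    - [0,0,0,0,0]
    - [0,0,0,0,0]

```text
time: 4.35
tool_pos: [0.5154, 0.0258, 0.0824]
tool_rot: [3.142, 0.001, 3.032]
contact_force: [-1.2, -0.4, 5.5]
opening: 0.0002
grip_force: 2.6
```

>>> send_rows:
  targets:
    - [0,0,0,0.012,0]
    - [0,-0.003,-0.022,0,0]
    - [0,-0.003,-0.022,0,0]
    - [0,-0.002,-0.02,0,0]
    - [0,0,0,0,0]

```text
time: 4.85
tool_pos: [0.5073, -0.04, 0.0946]
tool_rot: [-3.141, 0.001, 3.029]
contact_force: [-0.3, -0.1, 0.5]
opening: 0.0005
grip_force: 0.0
```

>>> send_rows:
  targets:
    - [0,0,0,-0.006,0]
    - [0,0,0,-0.004,0]
    - [0,0,0,-0.001,0]
    - [0,0,0,0,0]

```text
time: 5.25
tool_pos: [0.507, -0.0374, 0.0828]
tool_rot: [3.141, -0.001, 3.033]
contact_force: [0.0, -0.1, 0.9]
opening: 0.0002
grip_force: 0.3
```

>>> send_rows:
  targets:
    - [0,0,0,-0.001,0]
    - [0,0,0,0,0]
    - [0,0,0,0,0]

```text
time: 5.55
tool_pos: [0.507, -0.0375, 0.0824]
tool_rot: [3.141, -0.0, 3.032]
contact_force: [-2.4, 2.7, 5.9]
opening: 0.0002
grip_force: 2.7
```

>>> send_rows:
  targets:
    - [0,-0.001,-0.01,0,0]
    - [0,-0.001,-0.01,0,0]
    - [0,-0.001,-0.01,0,0]
    - [0,-0.001,-0.01,0,0]
    - [0,-0.001,-0.01,0,0]

```text
time: 6.05
tool_pos: [0.5025, -0.089, 0.0824]
tool_rot: [3.141, 0.001, 3.031]
contact_force: [0.5, 4.0, 4.3]
opening: 0.0006
grip_force: 2.9
```

>>> send_rows:
  targets:
    - [0,-0.001,-0.01,0,0]
    - [0,-0.001,-0.01,0,0]
    - [0,-0.001,-0.01,0,0]
    - [0,-0.001,-0.01,0,0]
    - [0,-0.001,-0.01,0,0]

```text
time: 6.55
tool_pos: [0.4973, -0.1389, 0.0823]
tool_rot: [3.141, 0.001, 3.031]
contact_force: [0.7, 5.0, 6.1]
opening: 0.0004
grip_force: 3.0
```

>>> send_rows:
  targets:
    - [0,-0.001,-0.01,0,0]
    - [0,-0.001,-0.01,0,0]
    - [0,-0.001,-0.01,0,0]
    - [0,-0.001,-0.01,0,0]
    - [0,-0.001,-0.01,0,0]

```text
time: 7.05
tool_pos: [0.4921, -0.1888, 0.0823]
tool_rot: [3.141, 0.0, 3.031]
contact_force: [0.9, 4.0, 6.9]
opening: 0.0004
grip_force: 3.1
```

>>> send_rows:
  targets:
    - [0,0,0,0,0]
    - [0,0,0,0,0]
    - [0,0,0,0,0]
    - [0,0,0,0,0]
    - [0,0,0,0,0]

```text
time: 7.55
tool_pos: [0.4921, -0.1902, 0.0824]
tool_rot: [-3.14, 0.001, 3.031]
contact_force: [-1.1, -2.7, 5.0]
opening: 0.0005
grip_force: 2.6
```

```bash
python3 - <<'E'
from cell import *
import cv2
p,d=read_camera("top");cv2.imwrite("pics/end.png",cv2.resize(p[130:270,170:360,::-1],None,fx=4,fy=4,interpolation=cv2.INTER_CUBIC))
s=observe();print(s["time"],s["tool_pos"],s["contact_force"])
E
```

```text
7.6 [ 0.49207661 -0.19018263  0.08241506] [-1.70041867 -2.44866655  5.18049312]
```

View pics/end.png

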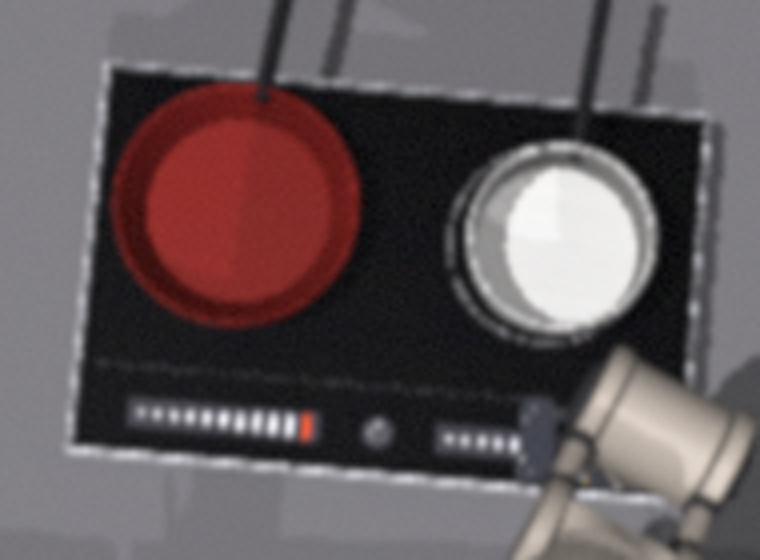

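The pans haven't moved: the saucepan is still at about (310,190) in the full picture. The fingertips rest on the high mark with about 5 N.

```bash
python3 -c "
from cell import *
print(hand_in())"
```

```text
the job is handed in; nothing more can be done
None
```

The job is handed in; the verdict was not shown. I pressed the power key for about a second at roughly 5 N, then slid in contact along the saucepan's (right) slider from the lowest mark to boost. The fingertips still rest there at about 5 N, and the last picture shows both pans in place; the mill and spatula were not re-checked.

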